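# Make up the adult and child ventilation sets for airway practice

## Task

Make up the two ventilation sets before the class. Each sectioned tray already holds its bag: into the tray with the large adult bag put the largest mask and the longest Guedel airway, into the tray with the smaller child bag the middle-sized mask and the middle-sized airway; each mask cuff down in the middle of the wide front section, each airway lying flat in the middle of the narrow front section. Set them down without dropping or throwing them, and leave the infant mask and airway (the smallest), the tube of jelly and the roll of tape where they lie.

Things in the scene. Friction and masses are not known exactly. Their poses are not given: they have to be found in the camera images.
- adult_tray: Fixed metal tray, 287 (x) by 257 (y), walls 25 high, 4 thick, floor 4 thick. Origin: centre of the underside; x points away from the robot, y left, to 7 deg. Back row: large adult bag, top at 132 high. Front row (nearest robot), 125 in x inside: wide mask section (145 in y), centre x -77, y -52; narrow airway section (100 in y), centre x -77, y +74.5. All mm. Bag 126 thick, 184 long.
- child_tray: Fixed metal tray, 287 (x) by 257 (y), walls 25 high, 4 thick, floor 4 thick. Origin: centre of the underside; x points away from the robot, y left, to 7 deg. Back row: smaller child bag, top at 94 high. Front row (nearest robot), 125 in x inside: wide mask section (145 in y), centre x -77, y -52; narrow airway section (100 in y), centre x -77, y +74.5. All mm. Bag 88 thick, 132 long.
- adult_mask: Largest of the three masks: adult face mask, pale silicone, cuff down: pear-shaped, 118 mm long (x, narrow nose end +x), 94 mm wide; cuff 22 mm high, dome to 40 mm, on it an upright round port 27 mm across up to 70 mm: grip that from above. About 70 g. Origin: centre of the underside, below the port; z up.
- child_mask: Middle one of the three masks: child face mask, pale silicone, cuff down: pear-shaped, 88 mm long (x, narrow nose end +x), 72 mm wide; cuff 18 mm high, dome to 32 mm, on it an upright round port 26 mm across up to 60 mm: grip that from above. About 50 g. Origin: centre of the underside, below the port; z up.
- adult_airway: Longest of the three airways: adult Guedel airway: stiff off-white C-shaped bar 94 mm long, flat flange at one end, lying on its side, 16 mm high, bar 12 mm wide. Origin: underside of the bar at mid-length, near the centre of mass, where it runs along x: grip there across y. Flange end at x -52 mm, tip at x +43 mm, both bent to +y (to 31 mm). About 25 g.
- child_airway: Middle one of the three airways: child Guedel airway: stiff off-white C-shaped bar 66 mm long, flat flange at one end, lying on its side, 13 mm high, bar 10 mm wide. Origin: underside of the bar at mid-length, near the centre of mass, where it runs along x: grip there across y. Flange end at x -37 mm, tip at x +31 mm, both bent to +y (to 22 mm). About 18 g.
- infant_mask: Smallest mask: infant, nearly round, 60 mm across, 46 mm high with its 20 mm port. It is to stay where it lies. Origin: centre of the underside.
- infant_airway: Shortest airway: infant, about 43 mm long, 10 mm high, the bar 8 mm wide. It is to stay where it lies. Origin and axes as for the other airways.
- jelly_tube: Flat white tube of jelly with a grey cap, lying down, 105 mm long (x), 32 mm wide, 16 mm high. It is to stay where it lies. Origin: under the middle of the tube, on the table.
- tape_roll: Roll of white tape lying flat, 58 mm across, 25 mm high. It is to stay where it lies. Origin: centre of the underside.
Not all that is in view belongs to the job. Leave any yellow look-alike of the child_mask alone. Leave any pink look-alike of the child_airway alone.

How it is judged (in metres and radians):
At the end, for the whole second after the job is handed in: Adult mask and airway in the adult tray, child mask and airway in the child tray: masks within 25 mm of the wide section's centre (tray x and y), airways 20 mm of the narrow one's, on its floor, level within 0.1 rad, at rest. Infant mask and airway, jelly tube and tape moved less than 30 mm (x of adult_mask in the frame of adult_tray between -0.102 and -0.052 m and y of adult_mask in the frame of adult_tray between -0.077 and -0.027 m and z of adult_mask in the frame of adult_tray between -0.001 and 0.01 m and angle between each of adult_mask, child_mask, adult_airway, child_airway's own z axis and vertical below 0.1 rad and linear speed of each of adult_mask, child_mask, adult_airway, child_airway below 0.02 m/s and angular speed of each of adult_mask, child_mask, adult_airway, child_airway below 0.2 rad/s and x of child_mask in the frame of child_tray between -0.102 and -0.052 m and y of child_mask in the frame of child_tray between -0.077 and -0.027 m and z of child_mask in the frame of child_tray between -0.001 and 0.01 m and x of adult_airway in the frame of adult_tray between -0.097 and -0.057 m and y of adult_airway in the frame of adult_tray between 0.0545 and 0.0945 m and z of adult_airway in the frame of adult_tray between -0.001 and 0.01 m and x of child_airway in the frame of child_tray between -0.097 and -0.057 m and y of child_airway in the frame of child_tray between 0.0545 and 0.0945 m and z of child_airway in the frame of child_tray between -0.001 and 0.01 m and distance of each of infant_mask, infant_airway, jelly_tube, tape_roll from where it was at the start of the episode below 0.03 m); the robot touches nothing.
It fails at once if a mask or airway of the two sets is dropped or thrown (moves faster than 0.8 m/s, not held by the fingers) ((linear speed of adult_mask above 0.8 m/s and contact force between adult_mask and the fingers below 0.05 N) or (linear speed of adult_airway above 0.8 m/s and contact force between adult_airway and the fingers below 0.05 N) or (linear speed of child_mask above 0.8 m/s and contact force between child_mask and the fingers below 0.05 N) or (linear speed of child_airway above 0.8 m/s and contact force between child_airway and the fingers below 0.05 N)).
It fails at once if the infant mask, infant airway, jelly tube or tape roll is moved more than 30 mm (distance of any of infant_mask, infant_airway, jelly_tube, tape_roll from where it was at the start of the episode above 0.03 m).
It also fails if it takes over 120 s, if anything falls off the work surface, if the arm or the gripper's body presses on something with over 40 N, if the wrist force passes 120 N, or if a joint passes its speed limit or range.

## Robot

A 6-joint arm with a two-finger parallel gripper is mounted at the origin on the work surface. World frame = base frame: x ahead of the robot, y to its left, z up, the work surface at z = 0. Lengths are in mm, angles in rad, forces in N, time in s.
With the tool pointing down it reaches from about 350 to 875 mm from the base axis. Payload 4.2 kg.
Tool frame: the origin (TCP) lies midway between the tips of the shut fingers; the grasp point (between the pads) lies 19 mm behind it; x points along the fingers, y is the direction in which the jaws open and shut, and the axes are right-handed (so a half turn about x gives the same grasp; the last joint's range is limited). The gripper opens to 85 mm and grips with 20 to 120 N. Pads are 22 mm wide; open, the fingers measure 114 mm over their backs; the gripper's body (76 mm by 85 mm) begins 54 mm behind the grasp point. The pads swing forward as they close: fully open they stand 13 mm farther back than shut.
Start: joints at [1.552, 0.385, 0.008, 0, -1.194, -0.259], TCP at [171.368, 601.026, 231.312] pointing down, gripper open.
Joint ranges: [-3.14, 3.14], [-1.21, 2.06], [-1.07, 1.41], [-3.16, 2.05], [-2.99, -0.16], [-3.1, 3.1]. Speed limits (rad/s): [2.79, 2.79, 3.14, 3.14, 3.14, 3.14].

## Interface

Orientations are given as a unit quaternion [x, y, z, w].
In Python, from bench import readout, imaging, arm gives the robot as it stands.
- The arm moves only by the tool arm_command, never from a script. Its argument "increments" is a list of rows, each a list of 3 entries, a list of its own where there are three numbers: the turn, a rotation vector about the world's x, y, z in degrees, then the shift along the world's x, y, z in mm, then the closure, from 0 (fully open) to 1 (shut). In form: [[[ax, ay, az], [tx, ty, tz], fingers], ...]. A call has exactly 5 rows; each row is the pose to reach, as a shift and turn from the pose measured when the call began; what a row does not reach only later rows make up. A row lasts 1/10 s, in which the tool goes at most 50 mm and 8.59 degrees, less where a joint would pass 70% of its speed; a pose out of reach is approached as far as the arm can. A call with a gripper value outside its range is refused whole. The fingers move at their own pace and stop on an object; the grip force is fixed at half the most. Time passes only in rows, so rows that repeat a pose let the fingers close, or fill a call up. It gives the time, the measured TCP pose, the force and the opening at its end, in the units of the state.
- readout.read_state(): the state, without advancing time (a new reading comes with each control period).
- imaging.get_image(name): name is "scene" or "top"; returns (picture, depth): 480x640x3 uint8, blue, green, red; 480x640 float32, mm along the optical axis (not along the pixel's ray), 0 where there is no reading.
- imaging.camera_info(name): a dict with "vfov" (degrees; the focal length in pixels is half the picture's height over the tangent of half this angle, whatever the lens; pixels are square), "cx", "cy" (the principal point, pixels), "eye" and "rotation" of the camera in the world. Camera axes: x right, y down, z forward; pixel columns grow to the right and rows downward; lengths in mm; the calibration is good to about 2 mm. A picture is of the moment at which its call begins. camera_info takes no time and is no camera call.
- arm.job_done(): hands the job in, once; it reports no verdict.
The state is a dict: "clock": time; "joints": joint angles; "joint_vel": joint speeds; "joint_efforts": joint torques, N m; "position": TCP position; "ee_rot": TCP orientation; "contact_force": force on the tool from outside, world axes, zero at the start; "wrist_torque": the same for the moment, N m; "gripper_width": finger opening in mm.
Only numpy, scipy, OpenCV 4.12 (cv2) and the standard library are available. Lean on these libraries where they do the work, as an engineer would, in place of code of your own. Each camera call takes 0.05 s, during which the arm holds its last target. There are 200 camera calls.

## Working session

There is one attempt and no reset: what is moved stays moved. The work goes in short steps, Python scripts to look and compute and a tool call to move; the robot and the scene stay as the last step left them, time stands still between calls to the robot, and variables do not carry over. Pictures are saved under pics/ and viewed, about 12 in all and at most 16, crops included, and the job is handed in when it is done.

Besides the shell and the picture viewer there is one more tool, called after "Call:" as name(argument=value, ...) on one line, values as JSON. arm_command: Moves the arm, as the interface text tells. Its arguments: {"type":"object","properties":{"increments":{"type":"array","items":{"type":"array"}}},"required":["increments"]}

```bash
mkdir -p pics; ls; cat > h.py <<'E'
import numpy as np, cv2
from bench import readout, imaging, arm
def grab(n):
    im,d=imaging.get_image(n); return im,d
def cam(n):
    c=imaging.camera_info(n); f=240/np.tan(np.radians(c['vfov'])/2)
    return f,c['cx'],c['cy'],np.array(c['eye'],float),np.array(c['rotation'],float)
def ray(n,u,v):
    f,cx,cy,e,R=cam(n); return e,R@np.array([(u-cx)/f,(v-cy)/f,1.0])
def plane(n,u,v,z):
    e,r=ray(n,u,v); return e+r*(z-e[2])/r[2]
def cloud(n,d):
    f,cx,cy,e,R=cam(n); v,u=np.mgrid[:480,:640]
    p=np.stack([(u-cx)/f*d,(v-cy)/f*d,d],-1); return p@R.T+e
E
python3 - <<'E'
from h import *
for n in('top','scene'):
    im,d=grab(n); cv2.imwrite(f'pics/{n}0.png',im); np.save(f'pics/{n}0.npy',d); print(n,imaging.camera_info(n))
s=readout.read_state(); print(s)
E
```

```text
pics
top {'vfov': 54.445008639670846, 'cx': 312.8643435455764, 'cy': 242.44750186707375, 'eye': array([276.49556634,  59.21457468, 926.12062472]), 'rotation': array([-0.67902556,  0.72722523, -0.07249032,  0.06937517])}
scene {'vfov': 47.9398841939239, 'cx': 318.244375505022, 'cy': 235.01810925752667, 'eye': array([1072.41602747,  772.12554139,  971.05251722]), 'rotation': array([ 0.32360961,  0.86573354, -0.35681065, -0.13589854])}
{'clock': 0.1, 'joints': array([ 1.55159235e+00,  3.85485227e-01,  6.74152338e-03, -4.15788950e-04,
       -1.19401472e+00, -2.58574788e-01]), 'joint_vel': array([-3.93982507e-04, -3.60994864e-05,  2.55704087e-03,  4.38684165e-04,
       -1.12231582e-03,  2.08310226e-04]), 'joint_efforts': array([-6.90311390e-04, -3.93323815e+01,  1.88926756e+01,  4.19789985e+00,
       -2.62242487e-03,  5.85077885e-06]), 'position': array([171.24828108, 600.52797071, 230.32226561]), 'ee_rot': array([-0.70023691,  0.09865289,  0.70034257,  0.09724277]), 'contact_force': array([-0.34005794, -0.17541807, -0.37832311]), 'wrist_torque': array([ 0.01522869, -0.01381099, -0.06000923]), 'gripper_width': 84.98210210721905}
```

```bash
sed -i "s/np.array(c\['rotation'\],float)$/Rotation.from_quat(c['rotation']).as_matrix()/; 1a from scipy.spatial.transform import Rotation" h.py; cat h.py | sed -n 1,8p; python3 - <<'E'
import sys; sys.path.insert(0,'.')
from h import *
for n in('top','scene'):
    P=cloud(n,np.load(f'pics/{n}0.npy')); z=P[...,2]
    print(n,np.nanpercentile(z,[1,10,50,90,99]), P[240,320])
E
```

```text
import numpy as np, cv2
from scipy.spatial.transform import Rotation
from bench import readout, imaging, arm
def grab(n):
    im,d=imaging.get_image(n); return im,d
def cam(n):
    c=imaging.camera_info(n); f=240/np.tan(np.radians(c['vfov'])/2)
    return f,c['cx'],c['cy'],np.array(c['eye'],float),Rotation.from_quat(c['rotation']).as_matrix()
top [ -3.77933151  -1.86751369   0.99947927  68.54423385 160.79256928] [465.10242055  34.33901757  18.6053494 ]
scene [-757.56759481 -553.06350768   -1.06517226  127.09831271  415.04704499] [460.06557477  82.83454003  28.3781747 ]
```

View pics/top0.png

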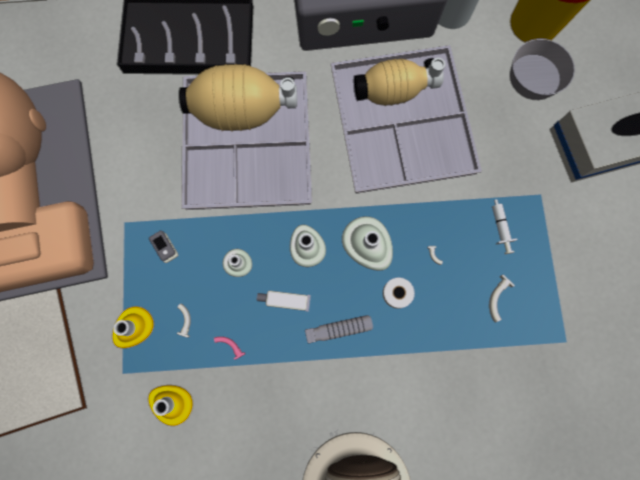

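View pics/scene0.png

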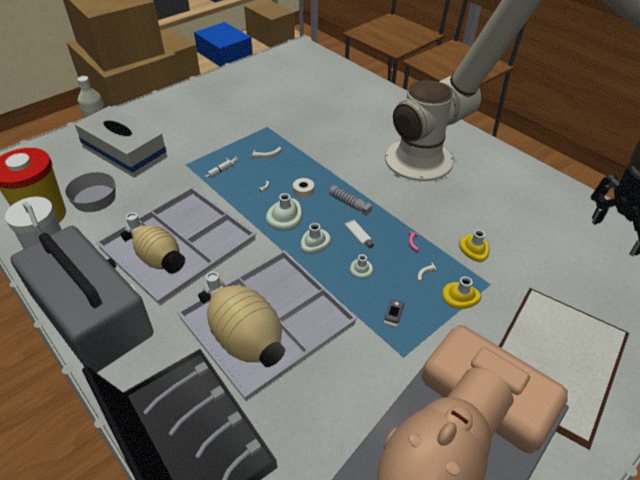

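```bash
python3 - <<'E'
import sys; sys.path.insert(0,'.')
from h import *
im=cv2.imread('pics/top0.png'); d=np.load('pics/top0.npy'); P=cloud('top',d)
hsv=cv2.cvtColor(im,cv2.COLOR_BGR2HSV)
mat=np.zeros((480,640),np.uint8); cv2.fillPoly(mat,[np.array([[128,225],[540,200],[560,338],[128,368]])],1)
m=((mat>0)&~((hsv[...,0]>92)&(hsv[...,0]<115)&(hsv[...,1]>90))).astype(np.uint8)
n,l,st,c=cv2.connectedComponentsWithStats(m)
for i in range(1,n):
    if st[i,4]<30: continue
    k=l==i; q=P[k]; h=np.percentile(q[:,2],95)
    v,u=np.nonzero(k)
    zz=np.clip(h,5,20)/2
    pts=np.array([plane('top',a,b,zz)[:2] for a,b in zip(u,v)]).astype(np.float32)
    r=cv2.minAreaRect(pts)
    print(c[i].round(),'A',st[i,4],'h95 %.0f'%h,'rect',np.round(r[0]),np.round(r[1]),round(r[2]),'mean',pts.mean(0).round(), 'hsv',hsv[k].mean(0).round())
a=cv2.resize(im[215:345,120:330],None,fx=3.8,fy=3.8,interpolation=cv2.INTER_CUBIC)
cv2.imwrite('pics/c1.png',a)
a=cv2.resize(im[190:335,330:540],None,fx=3.8,fy=3.8,interpolation=cv2.INTER_CUBIC)
cv2.imwrite('pics/c2.png',a)
a=cv2.resize(im[40:215,170:490],None,fx=2.5,fy=2.5,interpolation=cv2.INTER_CUBIC)
cv2.imwrite('pics/c3.png',a)
E
```

```text
[503. 228.] A 576 h95 22 rect [ 466. -333.] [106.  41.] 14 mean [ 467. -335.] hsv [103.  22. 159.]
[368. 243.] A 2145 h95 64 rect [455. -59.] [100. 110.] 85 mean [455. -62.] hsv [ 61.  19. 165.]Traceback (most recent call last):
  File "<stdin>", line 13, in <module>
  File "h.py", line 12, in plane
    e,r=ray(n,u,v); return e+r*(z-e[2])/r[2]
        ~~~^^^^^^^
  File "h.py", line 10, in ray
    f,cx,cy,e,R=cam(n); return e,R@np.array([(u-cx)/f,(v-cy)/f,1.0])
                ~~~^^^
  File "h.py", line 7, in cam
    c=imaging.camera_info(n); f=240/np.tan(np.radians(c['vfov'])/2)
ValueError: time passes only in moves, steps and waits
```

```bash
cat > h.py <<'E'
import numpy as np, cv2
from scipy.spatial.transform import Rotation
from functools import lru_cache
from bench import readout, imaging, arm
grab=imaging.get_image
@lru_cache(None)
def cam(n):
    c=imaging.camera_info(n); f=240/np.tan(np.radians(c['vfov'])/2)
    return f,c['cx'],c['cy'],np.array(c['eye'],float),Rotation.from_quat(c['rotation']).as_matrix()
def plane(n,u,v,z):
    f,cx,cy,e,R=cam(n); u,v=np.asarray(u,float),np.asarray(v,float)
    r=np.stack([(u-cx)/f,(v-cy)/f,np.ones_like(u)],-1)@R.T
    return e+r*((z-e[2])/r[...,2])[...,None]
def cloud(n,d):
    f,cx,cy,e,R=cam(n); v,u=np.mgrid[:480,:640]
    return np.stack([(u-cx)/f*d,(v-cy)/f*d,d],-1)@R.T+e
E
cat > m.py <<'E'
from h import *
im=cv2.imread('pics/top0.png'); d=np.load('pics/top0.npy'); P=cloud('top',d)
hsv=cv2.cvtColor(im,cv2.COLOR_BGR2HSV)
mat=np.zeros((480,640),np.uint8); cv2.fillPoly(mat,[np.array([[128,225],[540,200],[560,338],[128,368]])],1)
m=((mat>0)&~((hsv[...,0]>92)&(hsv[...,0]<115)&(hsv[...,1]>90))).astype(np.uint8)
n,l,st,c=cv2.connectedComponentsWithStats(m)
for i in range(1,n):
    if st[i,4]<30: continue
    k=l==i; q=P[k]; h=np.percentile(q[:,2],95)
    v,u=np.nonzero(k)
    pts=plane('top',u,v,np.clip(h,5,20)/2)[:,:2].astype(np.float32)
    r=cv2.minAreaRect(pts); o=pts.mean(0)
    w,E=np.linalg.eigh(np.cov((pts-o).T)); e1=E[:,1]; e2=E[:,0]
    a=(pts-o)@e1; b=(pts-o)@e2
    ends=np.abs(a)>0.75*np.abs(a).max(); 
    print(c[i].round(),'A',st[i,4],'h95 %.0f'%h,'rect',np.round(r[0]),np.round(r[1]),round(r[2]),'mean',o.round(),'hsv',hsv[k].mean(0).round())
    if h>40:
        t=q[q[:,2]>0.85*h]; print('   port top pts',len(t),np.median(t,0).round(1),t.min(0).round(),t.max(0).round())
    print('   e1',e1.round(2),'a',a.min().round(),a.max().round(),'b',b.min().round(),b.max().round())
    for lo in range(int(a.min()),int(a.max()),12):
        s=(a>=lo)&(a<lo+12); print('     a',lo+6,'b %.0f..%.0f'%(b[s].min(),b[s].max()),pts[s].mean(0).round(), end=';')
    print()
for f,(y0,y1,x0,x1),s in(('c1',(215,345,120,330),3.8),('c2',(190,335,330,540),3.8),('c3',(40,215,170,490),2.5)):
    cv2.imwrite(f'pics/{f}.png',cv2.resize(im[y0:y1,x0:x1],None,fx=s,fy=s,interpolation=cv2.INTER_CUBIC))
E
python3 m.py
```

```text
[503. 228.] A 576 h95 22 rect [ 466. -333.] [106.  41.] 14 mean [ 467. -335.] hsv [103.  22. 159.]
   e1 [-0.99 -0.1 ] a -52.0 54.0 b -20.0 22.0
     a -46 b -12..12 [ 513. -331.];     a -34 b -12..12 [ 501. -332.];     a -22 b -12..11 [ 489. -333.];     a -10 b -12..12 [ 477. -334.];     a 2 b -12..11 [ 465. -335.];     a 14 b -12..12 [ 453. -337.];     a 26 b -20..22 [ 441. -339.];     a 38 b -7..6 [ 429. -339.];     a 50 b -9..10 [ 418. -340.];
[368. 243.] A 2145 h95 64 rect [455. -59.] [100. 110.] 85 mean [455. -62.] hsv [ 61.  19. 165.]
   port top pts 203 [451.2 -61.   65.3] [276. -76.  55.] [465.  59. 926.]
   e1 [-0.86 -0.5 ] a -57.0 62.0 b -47.0 48.0
     a -50 b -33..34 [497. -37.];     a -38 b -41..41 [487. -43.];     a -26 b -47..46 [477. -49.];     a -14 b -47..48 [466. -54.];     a -2 b -47..47 [457. -61.];     a 10 b -45..46 [446. -67.];     a 22 b -41..42 [436. -73.];     a 34 b -38..38 [425. -79.];     a 46 b -30..30 [415. -85.];     a 58 b -21..20 [406. -90.];
[307. 246.] A 1229 h95 59 rect [459.  59.] [72. 86.] 87 mean [456.  61.] hsv [ 66.  18. 162.]
   port top p
[... 3372 characters left out ...]
66.0 b -15.0 15.0
     a -59 b -15..15 [298. -48.];     a -47 b -15..15 [296. -37.];     a -35 b -15..15 [294. -25.];     a -23 b -15..15 [293. -13.];     a -11 b -15..15 [291.  -1.];     a 1 b -15..15 [289.  11.];     a 13 b -15..15 [288.  23.];     a 25 b -15..15 [286.  35.];     a 37 b -15..15 [284.  46.];     a 49 b -13..14 [282.  58.];     a 61 b -14..14 [281.  70.];
[230. 345.] A 281 h95 15 rect [272. 223.] [68. 26.] 47 mean [273. 222.] hsv [156.  97. 167.]
   e1 [0.63 0.77] a -33.0 35.0 b -11.0 16.0
     a -27 b -6..16 [254. 204.];     a -15 b -10..15 [262. 210.];     a -3 b -11..3 [274. 216.];     a 9 b -11..3 [282. 226.];     a 21 b -8..11 [286. 238.];     a 33 b -2..13 [287. 249.];
```

View pics/c3.png

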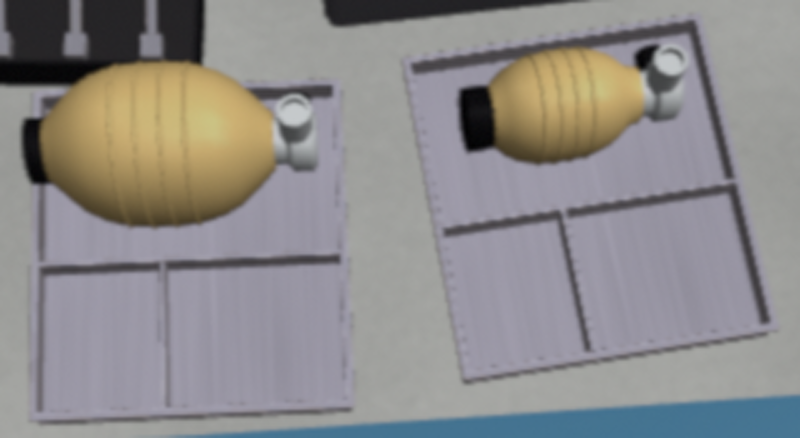

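View pics/c1.png

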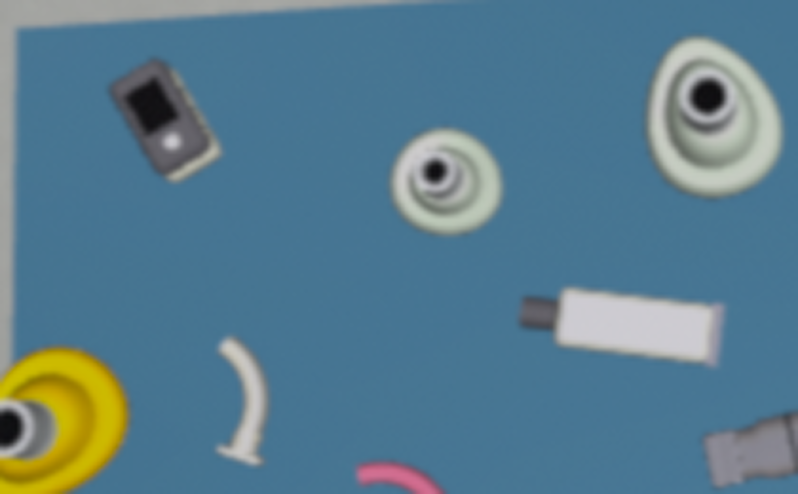

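```bash
cat > t.py <<'E'
from h import *
im=cv2.imread('pics/top0.png'); d=np.load('pics/top0.npy'); P=cloud('top',d)
z=P[...,2]; u,v=np.meshgrid(np.arange(640),np.arange(480))
for nm,box in(('adult',(172,322,60,214)),('child',(322,490,40,200))):
    x0,x1,y0,y1=box
    k=(z>17)&(z<33)&(u>x0)&(u<x1)&(v>y0)&(v<y1)
    k=cv2.morphologyEx(k.astype(np.uint8),cv2.MORPH_CLOSE,np.ones((3,3)))
    n,l,st,c=cv2.connectedComponentsWithStats(k); i=1+st[1:,4].argmax(); k=l==i
    vv,uu=np.nonzero(k); p=plane('top',uu,vv,25.)[:,:2].astype(np.float32)
    r=cv2.minAreaRect(p); print(nm,st[i],r)
    e=np.zeros_like(im); e[k]=255; cv2.imwrite(f'pics/w_{nm}.png',e)
E
python3 t.py
```

```text
adult [ 181   71  131  138 1988] ((690.2929077148438, 173.8739013671875), (262.0888671875, 292.4642028808594), 88.59524536132812)
child [ 330   45  151  147 2541] ((715.80126953125, -157.94390869140625), (292.48162841796875, 262.1192932128906), 5.464745044708252)
```

Candidates in the top image:
- **Masks:** adult (370,242), child (307,245) and infant (237,262, to stay). The yellow look-alikes at (130,327) and (170,405) are to be left alone.
- **Airways:** adult (498,297), child (184,320) and infant (435,255, to stay). The pink look-alike at (230,345) is to be left alone.

The measured sizes match: masks 119/88/60 mm, airways 95/66/44 mm. The crops confirm the two bags, with the adult tray on the left and the narrow section on its left side. They also confirm the child airway at (184,320).

I'll start with the child airway, origin about (330,304), yaw 3°.

Call:
arm_command(increments=[[[0, 0, 4], [16, -30, -9], 0.2], [[0, 0, 8], [40, -75, -23], 0.4], [[0, 0, 12], [64, -120, -36], 0.5], [[0, 0, 16], [90, -165, -50], 0.5], [[0, 0, 19], [111, -207, -63], 0.5]])

```text
clock: 0.6
position: [279.2, 398.5, 168.8]
ee_rot: [0.707, 0.019, -0.707, 0.021]
contact_force: [1.3, 0.4, -0.5]
gripper_width: 42.8
```

Call:
arm_command(increments=[[[0, 0, 0], [13, -24, -20], 0.5], [[0, 0, 0], [34, -63, -45], 0.5], [[0, 0, 0], [51, -94.5, -70], 0.5], [[0, 0, 0], [51, -94.5, -95], 0.5], [[0, 0, 0], [51, -94.5, -110], 0.5]])

```text
clock: 1.1
position: [330.1, 301.8, 57.1]
ee_rot: [-0.706, -0.017, 0.707, -0.021]
contact_force: [-0.1, 0.2, -0.1]
gripper_width: 42.6
```

```bash
python3 - <<'E'
from h import *
s=readout.read_state(); print(s['position'].round(1),s['gripper_width'])
im,d=grab('top'); im2,d2=grab('scene')
a=cv2.resize(im[270:370,120:260],None,fx=4,fy=4,interpolation=cv2.INTER_CUBIC)
b=cv2.resize(im2[200:310,360:500],(400,400*110//140),interpolation=cv2.INTER_CUBIC)
c=np.zeros((400,800,3),np.uint8); c[:,:400]=a[:,:400] if a.shape[1]<=560 else a; c[:b.shape[0],400:]=b; cv2.imwrite('pics/g1.png',c)
E
```

```text
[330.1 301.8  57.1] 42.63007177327596
```

View pics/g1.png

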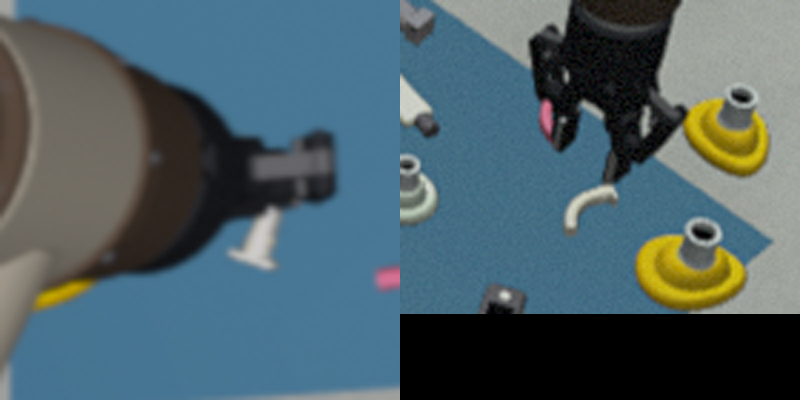

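The fingers stand above the bar's middle, so I'll descend.

Call:
arm_command(increments=[[[0, 0, 0], [0, 2, -15], 0.5], [[0, 0, 0], [0, 2, -30], 0.5], [[0, 0, 0], [0, 2, -42], 0.5], [[0, 0, 0], [0, 2, -50], 0.5], [[0, 0, 0], [0, 2, -53], 0.5]])

```text
clock: 1.7
position: [329.5, 304.3, 3.7]
ee_rot: [-0.706, -0.017, 0.708, -0.022]
contact_force: [-0.5, -0.4, -0.4]
gripper_width: 42.7
```

Call:
arm_command(increments=[[[0, 0, 0], [0, 0, 0], 1], [[0, 0, 0], [0, 0, 0], 1], [[0, 0, 0], [0, 0, 0], 1], [[0, 0, 0], [0, 0, 0], 1], [[0, 0, 0], [0, 0, 0], 1]])

```text
clock: 2.2
position: [329.7, 304.8, 4.5]
ee_rot: [-0.706, -0.018, 0.708, -0.022]
contact_force: [-1.6, 0.3, 5.9]
gripper_width: 8.8
```

Call:
arm_command(increments=[[[0, 0, 0], [0, 0, 5], 1], [[0, 0, 0], [0, 0, 25], 1], [[0, 0, 0], [0, 0, 60], 1], [[0, 0, 0], [0, 0, 95], 1], [[0, 0, 0], [0, 0, 115], 1]])

```text
clock: 2.7
position: [330.3, 305.6, 122.3]
ee_rot: [0.707, 0.019, -0.707, 0.021]
contact_force: [0.4, 1.7, -0.7]
gripper_width: 8.9
```

Call:
arm_command(increments=[[[0, 0, 0.5], [12, -16, 5], 1], [[0, 0, 1], [36, -47, 10], 1], [[0, 0, 1.5], [61, -80, 15], 1], [[0, 0, 2], [86, -112, 15], 1], [[0, 0, 2.5], [110, -144, 15], 1]])

```text
clock: 3.2
position: [441.0, 160.4, 137.8]
ee_rot: [0.707, 0.035, -0.706, 0.036]
contact_force: [0.6, 0.5, -0.1]
gripper_width: 9.1
```

Call:
arm_command(increments=[[[0, 0, 0], [24, -31, 0], 1], [[0, 0, 0], [50, -65, 0], 1], [[0, 0, 0], [76, -100, 0], 1], [[0, 0, 0], [102, -134, 0], 1], [[0, 0, 0], [124, -163, 0], 1]])

```text
clock: 3.7
position: [565.8, -4.6, 137.8]
ee_rot: [0.707, 0.035, -0.706, 0.036]
contact_force: [0.4, -0.2, -0.3]
gripper_width: 8.9
```

Call:
arm_command(increments=[[[0, 0, 0], [20, -26, 0], 1], [[0, 0, 0], [42, -55, -10], 1], [[0, 0, 0], [60, -79, -30], 1], [[0, 0, 0], [66, -86.5, -50], 1], [[0, 0, 0], [66, -86.5, -65], 1]])

```text
clock: 4.2
position: [631.8, -92.7, 71.0]
ee_rot: [-0.706, -0.034, 0.706, -0.035]
contact_force: [-0.7, 0.9, 0.0]
gripper_width: 8.8
```

```bash
cat > v.py <<'E'
import sys
from h import *
# usage: v.py name  top-crop(x0,y0,w,h) scene-crop
name=sys.argv[1]; A=eval(sys.argv[2]); B=eval(sys.argv[3])
s=readout.read_state(); print(s['position'].round(1),round(s['gripper_width'],1))
o=[]
for n,(x,y,w,h) in(('top',A),('scene',B)):
    im,d=grab(n); cv2.imwrite(f'pics/{name}_{n}.png',im); np.save(f'pics/{name}_{n}.npy',d)
    o.append(cv2.resize(im[y:y+h,x:x+w],(400,400),interpolation=cv2.INTER_CUBIC))
cv2.imwrite(f'pics/{name}.png',np.hstack(o))
E
python3 v.py g2 330,60,150,150 90,170,170,170
```

```text
[631.8 -92.7  71. ] 8.8
```

View pics/g2.png

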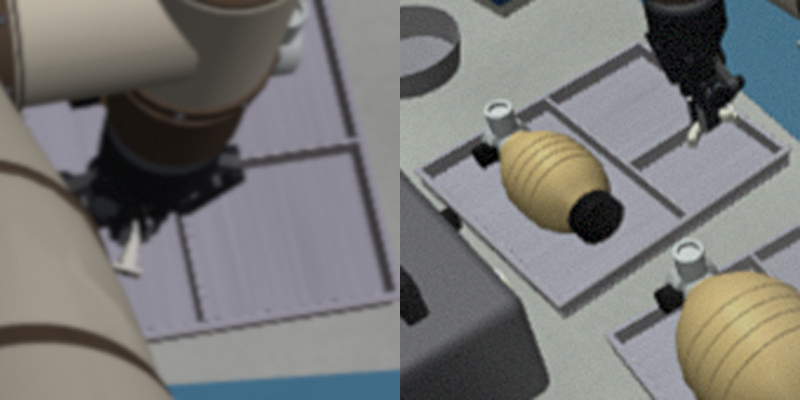

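The airway is held level over the narrow section. Lowering it now; it was picked at TCP z 4.5 and the tray floor is 4 mm thick, so I'm aiming for about 8.5.

Call:
arm_command(increments=[[[0, 0, 0], [0, 1, -15], 1], [[0, 0, 0], [0, 1, -32], 1], [[0, 0, 0], [0, 1, -46], 1], [[0, 0, 0], [0, 1, -56], 1], [[0, 0, 0], [0, 1, -60], 1]])

```text
clock: 4.8
position: [629.4, -90.5, 9.3]
ee_rot: [-0.704, -0.034, 0.708, -0.035]
contact_force: [-1.2, 0.1, -0.6]
gripper_width: 8.8
```

Call:
arm_command(increments=[[[0, 0, 0], [0, 0, -1], 1], [[0, 0, 0], [0, 0, -2], 1], [[0, 0, 0], [0, 0, -2], 1], [[0, 0, 0], [0, 0, -2], 1], [[0, 0, 0], [0, 0, -2], 1]])

```text
clock: 5.3
position: [629.8, -90.5, 8.5]
ee_rot: [-0.704, -0.034, 0.708, -0.035]
contact_force: [-3.1, 1.5, 6.2]
gripper_width: 8.6
```

Contact (6 N). Opening partly, then rising.

Call:
arm_command(increments=[[[0, 0, 0], [0, 0, 0], 0.8], [[0, 0, 0], [0, 0, 0], 0.6], [[0, 0, 0], [0, 0, 0], 0.6], [[0, 0, 0], [0, 0, 0], 0.6], [[0, 0, 0], [0, 0, 0], 0.6]])

```text
clock: 5.8
position: [629.7, -90.5, 8.3]
ee_rot: [-0.704, -0.034, 0.708, -0.035]
contact_force: [-0.0, -0.1, 0.1]
gripper_width: 34.3
```

Call:
arm_command(increments=[[[0, 0, 0], [0, 0, 10], 0.6], [[0, 0, 0], [0, 0, 40], 0.6], [[0, 0, 0], [0, 0, 75], 0.6], [[0, 0, 0], [0, 0, 110], 0.5], [[0, 0, 0], [0, 0, 130], 0.4]])

```text
clock: 6.3
position: [631.3, -90.6, 142.7]
ee_rot: [0.706, 0.034, -0.706, 0.036]
contact_force: [0.6, 1.2, 0.4]
gripper_width: 51.4
```

Call:
arm_command(increments=[[[0, 0, 0], [-20, 18, 0], 0.4], [[0, 0, 0], [-52, 46, 0], 0.4], [[0, 0, 0], [-84, 75, 0], 0.4], [[0, 0, 0], [-116, 104, -10], 0.4], [[0, 0, 0], [-146, 130, -20], 0.4]])

```text
clock: 6.8
position: [484.3, 40.4, 123.6]
ee_rot: [0.707, 0.035, -0.705, 0.035]
contact_force: [0.2, 0.9, -0.9]
gripper_width: 51.1
```

Call:
arm_command(increments=[[[0, 0, 0], [-26, 23, -10], 0.4], [[0, 0, 0], [-26, 23, -25], 0.4], [[0, 0, 0], [-26, 23, -40], 0.4], [[0, 0, 0], [-26, 23, -40], 0.4], [[0, 0, 0], [-26, 23, -40], 0.4]])

```text
clock: 7.3
position: [458.7, 63.5, 84.2]
ee_rot: [0.708, 0.035, -0.705, 0.035]
contact_force: [-0.2, -0.3, -0.0]
gripper_width: 51.5
```

```bash
python3 v.py g3 230,170,150,150 250,180,120,120
```

```text
[458.7  63.5  84.2] 51.5
```

View pics/g3.png

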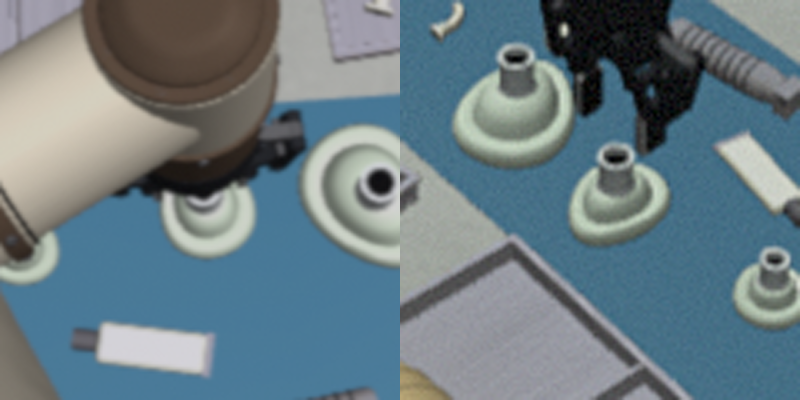

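The fingers straddle the child mask's port. Lowering to z 35 and closing.

Call:
arm_command(increments=[[[0, 0, 0], [0.5, -0.8, -12], 0.4], [[0, 0, 0], [0.5, -0.8, -28], 0.4], [[0, 0, 0], [0.5, -0.8, -40], 0.4], [[0, 0, 0], [0.5, -0.8, -47], 0.4], [[0, 0, 0], [0.5, -0.8, -49], 0.4]])

```text
clock: 7.9
position: [459.7, 62.6, 35.4]
ee_rot: [0.708, 0.035, -0.705, 0.035]
contact_force: [0.2, -0.3, 0.8]
gripper_width: 51.1
```

Call:
arm_command(increments=[[[0, 0, 0], [0, 0, 0], 1], [[0, 0, 0], [0, 0, 0], 1], [[0, 0, 0], [0, 0, 0], 1], [[0, 0, 0], [0, 0, 0], 1], [[0, 0, 0], [0, 0, 0], 1]])

```text
clock: 8.4
position: [460.4, 62.8, 36.2]
ee_rot: [0.708, 0.035, -0.704, 0.035]
contact_force: [-0.4, -0.3, 5.8]
gripper_width: 23.9
```

Call:
arm_command(increments=[[[0, 0, 0], [0, 0, 5], 1], [[0, 0, 0], [0, 0, 25], 1], [[0, 0, 0], [0, 0, 60], 1], [[0, 0, 0], [0, 0, 90], 1], [[0, 0, 0], [0, 0, 105], 1]])

```text
clock: 8.9
position: [461.3, 63.2, 143.9]
ee_rot: [0.71, 0.036, -0.703, 0.034]
contact_force: [0.7, 0.4, -1.2]
gripper_width: 24.1
```

Call:
arm_command(increments=[[[0, 0, 0], [10, -15, 0], 1], [[0, 0, 0], [30, -46, 0], 1], [[0, 0, 0], [52, -79, 0], 1], [[0, 0, 0], [74, -113, 0], 1], [[0, 0, 0], [94, -144, 0], 1]])

```text
clock: 9.4
position: [555.7, -82.2, 143.8]
ee_rot: [0.71, 0.036, -0.703, 0.034]
contact_force: [0.9, -0.2, -0.1]
gripper_width: 23.7
```

Call:
arm_command(increments=[[[0, 0, 0], [22, -34, 0], 1], [[0, 0, 0], [46, -70, 0], 1], [[0, 0, 0], [68, -103, 0], 1], [[0, 0, 0], [84, -128, -10], 1], [[0, 0, 0], [89, -136, -25], 1]])

```text
clock: 9.9
position: [646.1, -220.8, 118.4]
ee_rot: [0.71, 0.034, -0.702, 0.034]
contact_force: [-0.6, 0.0, -0.9]
gripper_width: 24.4
```

Call:
arm_command(increments=[[[0, 0.3, 0], [-2, 3.8, -15], 1], [[0, 0.3, 0], [-2, 3.8, -35], 1], [[0, 0.3, 0], [-2, 3.8, -55], 1], [[0, 0.3, 0], [-2, 3.8, -70], 1], [[0, 0.3, 0], [-2, 3.8, -76], 1]])

```text
clock: 10.4
position: [642.0, -215.5, 40.2]
ee_rot: [0.707, 0.035, -0.706, 0.033]
contact_force: [-11.1, 10.4, 30.4]
gripper_width: 23.9
```

Call:
arm_command(increments=[[[0, 0, 0], [0, 0, -1], 1], [[0, 0, 0], [0, 0, -2], 1], [[0, 0, 0], [0, 0, -2.5], 1], [[0, 0, 0], [0, 0, -2.5], 1], [[0, 0, 0], [0, 0, -2.5], 1]])

```text
clock: 10.9
position: [642.1, -215.4, 40.3]
ee_rot: [0.707, 0.035, -0.706, 0.034]
contact_force: [-2.9, 0.3, 6.9]
gripper_width: 23.8
```

Call:
arm_command(increments=[[[0, 0, 0], [0, 0, 0], 0.65], [[0, 0, 0], [0, 0, 0], 0.5], [[0, 0, 0], [0, 0, 0], 0.45], [[0, 0, 0], [0, 0, 0], 0.4], [[0, 0, 0], [0, 0, 0], 0.4]])

```text
clock: 11.4
position: [642.0, -215.3, 40.0]
ee_rot: [0.707, 0.035, -0.706, 0.034]
contact_force: [0.8, -0.2, -0.7]
gripper_width: 51.1
```

Call:
arm_command(increments=[[[0, 0, 0], [0, 0, 8], 0.4], [[0, 0, 0], [0, 0, 30], 0.4], [[0, 0, 0], [0, 0, 60], 0.4], [[0, 0, 0], [0, 0, 90], 0.4], [[0, 0, 0], [0, 0, 105], 0.4]])

```text
clock: 11.9
position: [643.5, -215.8, 149.1]
ee_rot: [0.709, 0.035, -0.704, 0.035]
contact_force: [0.1, 0.0, 0.7]
gripper_width: 51.0
```

Call:
arm_command(increments=[[[0, 0, -4], [-25, -6, 0], 0.4], [[0, 0, -10], [-60, -15, 0], 0.4], [[0, 0, -16], [-98, -25, 0], 0.45], [[0, 0, -22], [-136, -35, 0], 0.5], [[0, 0, -27], [-172, -44, 0], 0.5]])

```text
clock: 12.4
position: [469.9, -260.1, 149.7]
ee_rot: [0.697, -0.133, -0.692, -0.132]
contact_force: [-0.2, -0.1, 0.9]
gripper_width: 42.8
```

```bash
cat > r.py <<'E'
from h import *
s=readout.read_state(); M=Rotation.from_quat(s['ee_rot']).as_matrix()
print(s['position'].round(1),'jaw yaw',np.degrees(np.arctan2(M[1,1],M[0,1])).round(1)%180,'down tilt deg',np.degrees(M[:2,0]).round(2),'q',s['joints'].round(2))
E
python3 r.py
```

```text
[ 469.9 -260.1  149.7] jaw yaw 68.4 down tilt deg [ 0.41 -0.18] q [-0.2   0.31 -0.33  0.   -0.92  1.4 ]
```

Call:
arm_command(increments=[[[0, 0, -1], [-38, -10, -5], 0.5], [[0, 0, -2], [-76, -20, -20], 0.5], [[0, 0, -3], [-112, -30, -45], 0.5], [[0, 0, -4], [-138, -36.5, -70], 0.5], [[0, 0.3, -4.4], [-142, -37.4, -90], 0.5]])

```text
clock: 12.9
position: [324.4, -297.4, 59.3]
ee_rot: [0.689, -0.161, -0.688, -0.159]
contact_force: [0.6, -0.0, -0.4]
gripper_width: 42.4
```

```bash
python3 r.py; python3 v.py g4 420,210,150,150 220,110,90,90
```

```text
[ 324.4 -297.4   59.3] jaw yaw 63.8 down tilt deg [ 0.02 -0.14] q [-0.37  0.3  -0.66  0.   -0.62  1.48]
[ 324.4 -297.4   59.3] 42.4
```

View pics/g4.png

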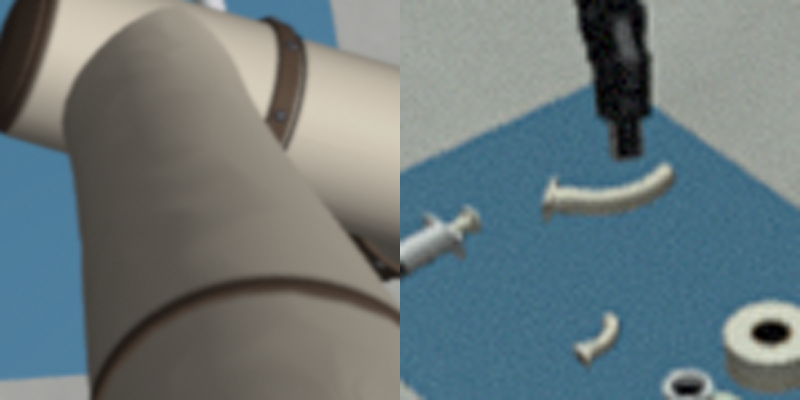

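The fingers sit above the mid-bar, about 3.6 mm off in x. I'll correct that and descend.

Call:
arm_command(increments=[[[0, 0, 0], [3.6, 0, -15], 0.5], [[0, 0, 0], [3.6, 0, -30], 0.5], [[0, 0, 0], [3.6, 0, -43], 0.5], [[0, 0, 0], [3.6, 0, -52], 0.5], [[0, 0, 0], [3.6, 0, -55], 0.5]])

```text
clock: 13.5
position: [330.1, -297.3, 3.4]
ee_rot: [-0.688, 0.16, 0.69, 0.158]
contact_force: [1.2, 0.2, 0.5]
gripper_width: 42.8
```

Call:
arm_command(increments=[[[0, 0, 0], [0, 0, 0], 1], [[0, 0, 0], [0, 0, 0], 1], [[0, 0, 0], [0, 0, 0], 1], [[0, 0, 0], [0, 0, 0], 1], [[0, 0, 0], [0, 0, 0], 1]])

```text
clock: 14.0
position: [330.9, -297.5, 4.2]
ee_rot: [0.689, -0.16, -0.689, -0.158]
contact_force: [0.0, 2.6, 6.4]
gripper_width: 10.9
```

Call:
arm_command(increments=[[[0, 0, 0], [0, 0, 5], 1], [[0, 0, 0], [0, 0, 25], 1], [[0, 0, 0], [0, 0, 60], 1], [[0, 0, 0], [0, 0, 100], 1], [[0, 0, 0], [0, 0, 130], 1]])

```text
clock: 14.5
position: [330.9, -297.7, 136.6]
ee_rot: [0.69, -0.16, -0.688, -0.158]
contact_force: [0.9, -0.6, -0.0]
gripper_width: 10.2
```

```bash
python3 r.py
```

```text
[ 330.9 -297.7  136.6] jaw yaw 64.0 down tilt deg [ 0.07 -0.21] q [-0.36  0.18 -0.55  0.   -0.83  1.48]
```

Call:
arm_command(increments=[[[0, 0, 1], [7, 13, 0], 1], [[0, 0, 3], [22, 42, 2], 1], [[0, 0, 5], [42, 80, 4], 1], [[0, 0, 8], [62, 118, 5], 1], [[0, 0, 10], [82, 157, 5], 1]])

```text
clock: 15.0
position: [413.1, -139.4, 142.1]
ee_rot: [0.701, -0.099, -0.699, -0.097]
contact_force: [0.5, -0.6, 0.3]
gripper_width: 10.7
```

Call:
arm_command(increments=[[[0, 0, 2], [21, 40, 0], 1], [[0, 0, 5], [42, 80, 0], 1], [[0, 0, 7], [63, 120, 0], 1], [[0, 0, 9], [84, 160, 0], 1], [[0, 0, 11], [105, 200, 0], 1]])

```text
clock: 15.5
position: [518.2, 62.2, 142.3]
ee_rot: [0.707, -0.031, -0.705, -0.029]
contact_force: [0.8, -0.4, 0.3]
gripper_width: 10.7
```

```bash
python3 r.py
```

```text
[518.2  62.2 142.3] jaw yaw 85.2 down tilt deg [ 0.16 -0.17] q [ 0.43  0.3  -0.37  0.   -0.9   1.05]
```

Call:
arm_command(increments=[[[0, 0, 1], [22, 42, 0], 1], [[0, 0, 2], [45, 85, 0], 1], [[0, 0, 3], [67, 127, 0], 1], [[0, 0, 3.4], [87, 165, 0], 1], [[0, 0, 3.4], [99, 188, 0], 1]])

```text
clock: 16.0
position: [617.9, 252.8, 141.8]
ee_rot: [0.708, -0.009, -0.706, -0.007]
contact_force: [-0.5, -0.4, -0.8]
gripper_width: 10.5
```

Call:
arm_command(increments=[[[0, 0, 0], [0, 0, -20], 1], [[0, 0, 0], [0, 0, -45], 1], [[0, 0, 0], [0, 0, -70], 1], [[0, 0, 0], [0, 0, -90], 1], [[0, 0, 0], [0, 0, -100], 1]])

```text
clock: 16.5
position: [616.5, 251.7, 39.3]
ee_rot: [-0.707, 0.01, 0.707, 0.007]
contact_force: [0.2, 0.3, 0.0]
gripper_width: 10.5
```

```bash
python3 r.py;  python3 v.py g5 165,110,120,120 230,240,150,150
```

```text
[616.5 251.7  39.3] jaw yaw 88.6 down tilt deg [-0.07 -0.3 ] q [ 0.63  0.63 -0.1   0.   -0.85  0.91]
[616.5 251.7  39.3] 10.5
```

View pics/g5.png

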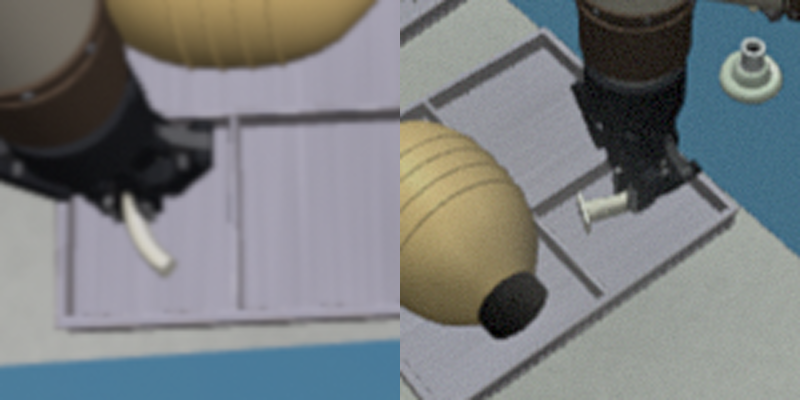

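It is inside the narrow section and clear of the walls. Lowering to about 8.5 and releasing.

Call:
arm_command(increments=[[[0, 0, 0], [1, -1, -10], 1], [[0, 0, 0], [1, -1, -20], 1], [[0, 0, 0], [1, -1, -26], 1], [[0, 0, 0], [1, -1, -30], 1], [[0, 0, 0], [1, -1, -31], 1]])

```text
clock: 17.1
position: [617.7, 250.8, 8.6]
ee_rot: [-0.707, 0.01, 0.707, 0.006]
contact_force: [0.1, 0.1, -0.9]
gripper_width: 10.5
```

Call:
arm_command(increments=[[[0, 0, 0], [0, 0, 0], 1], [[0, 0, 0], [0, 0, 0], 0.8], [[0, 0, 0], [0, 0, 0], 0.6], [[0, 0, 0], [0, 0, 0], 0.6], [[0, 0, 0], [0, 0, 0], 0.6]])

```text
clock: 17.6
position: [617.9, 250.9, 8.8]
ee_rot: [-0.707, 0.01, 0.707, 0.006]
contact_force: [0.4, -0.5, 0.2]
gripper_width: 34.6
```

Call:
arm_command(increments=[[[0, 0, 0], [0, 0, 10], 0.6], [[0, 0, 0], [0, 0, 40], 0.6], [[0, 0, 0], [0, 0, 75], 0.6], [[0, 0, 0], [0, 0, 110], 0.5], [[0, 0, 0], [0, 0, 130], 0.4]])

```text
clock: 18.1
position: [619.2, 251.5, 143.5]
ee_rot: [0.709, -0.009, -0.705, -0.007]
contact_force: [0.6, 0.5, -0.3]
gripper_width: 50.9
```

Call:
arm_command(increments=[[[0, 0, -4], [-10, -18, 0], 0.4], [[0, 0, -10], [-27, -50, 0], 0.4], [[0, 0, -16], [-45, -84, 0], 0.4], [[0, 0, -22], [-64, -120, 0], 0.4], [[0, 0, -28], [-84, -157, 0], 0.4]])

```text
clock: 18.6
position: [534.6, 93.4, 144.5]
ee_rot: [0.686, -0.181, -0.682, -0.179]
contact_force: [-0.0, -0.8, 0.5]
gripper_width: 51.1
```

Call:
arm_command(increments=[[[0, 0, -4], [-20, -37, 0], 0.4], [[0, 0, -8], [-40, -75, 0], 0.4], [[0, 0, -12], [-60, -112, -10], 0.4], [[0, 0, -15], [-78, -145, -25], 0.4], [[0, 0, -16], [-84, -157, -50], 0.4]])

```text
clock: 19.1
position: [449.8, -65.5, 96.2]
ee_rot: [0.655, -0.275, -0.649, -0.274]
contact_force: [0.0, 0.7, -0.4]
gripper_width: 51.4
```

```bash
python3 r.py;  python3 v.py g6 300,170,150,150 225,140,130,130
```

```text
[449.8 -65.5  96.2] jaw yaw 44.30000000000001 down tilt deg [ 0.43 -0.25] q [ 0.22  0.25 -0.59  0.01 -0.72  0.55]
[449.8 -65.5  96.2] 51.4
```

View pics/g6.png

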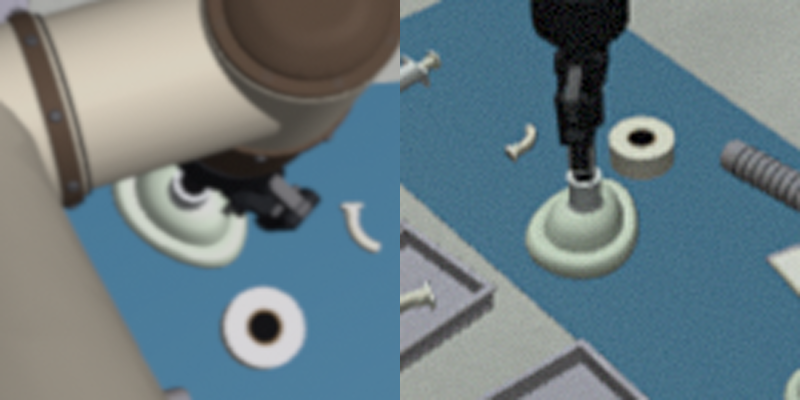

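Call:
arm_command(increments=[[[0, 0.4, 0], [1.7, 4, -8], 0.4], [[0, 0.4, 0], [1.7, 4, -22], 0.4], [[0, 0.4, 0], [1.7, 4, -38], 0.4], [[0, 0.4, 0], [1.7, 4, -49], 0.4], [[0, 0.4, 0], [1.7, 4, -53], 0.4]])

```text
clock: 19.7
position: [450.2, -60.2, 39.8]
ee_rot: [-0.65, 0.277, 0.654, 0.271]
contact_force: [-0.1, 0.1, -0.1]
gripper_width: 51.2
```

Call:
arm_command(increments=[[[0, 0, 0], [0, 0, 0], 1], [[0, 0, 0], [0, 0, 0], 1], [[0, 0, 0], [0, 0, 0], 1], [[0, 0, 0], [0, 0, 0], 1], [[0, 0, 0], [0, 0, 0], 1]])

```text
clock: 20.2
position: [451.4, -59.8, 40.6]
ee_rot: [-0.651, 0.276, 0.653, 0.271]
contact_force: [0.7, 3.9, 3.3]
gripper_width: 25.3
```

Call:
arm_command(increments=[[[0, 0, 0], [0, 0, 5], 1], [[0, 0, 0], [0, 0, 25], 1], [[0, 0, 0], [0, 0, 60], 1], [[0, 0, 0], [0, 0, 90], 1], [[0, 0, 0], [0, 0, 105], 1]])

```text
clock: 20.7
position: [451.9, -60.0, 148.2]
ee_rot: [-0.652, 0.276, 0.652, 0.272]
contact_force: [0.5, 0.8, -0.5]
gripper_width: 25.0
```

```bash
python3 r.py
```

```text
[451.9 -60.  148.2] jaw yaw 44.400000000000006 down tilt deg [-0.18 -0.28] q [ 0.23  0.18 -0.51  0.01 -0.88  0.54]
```

Call:
arm_command(increments=[[[0, 0, 4], [6, 7, 0], 1], [[0, 0, 10], [22, 25, 0], 1], [[0, 0, 17], [42, 48, 0], 1], [[0, 0, 24], [62, 71, 0], 1], [[0, 0, 30], [82, 94, 0], 1]])

```text
clock: 21.2
position: [533.6, 34.4, 148.0]
ee_rot: [-0.7, 0.097, 0.701, 0.092]
contact_force: [0.3, -0.1, -0.7]
gripper_width: 25.7
```

Call:
arm_command(increments=[[[0, 0, 6], [18, 21, 0], 1], [[0, 0, 12], [37, 43, 0], 1], [[0, 0, 18], [56, 64, 0], 1], [[0, 0, 24], [71, 82, -10], 1], [[0, 0, 28], [78, 90, -30], 1]])

```text
clock: 21.7
position: [613.4, 126.0, 118.8]
ee_rot: [0.704, 0.077, -0.701, 0.082]
contact_force: [-0.0, 0.2, -1.2]
gripper_width: 25.1
```

```bash
python3 r.py;  python3 v.py g7 175,90,150,150 200,200,170,170
```

```text
[613.4 126.  118.8] jaw yaw 102.9 down tilt deg [ 0.24 -0.32] q [ 0.46  0.48 -0.14  0.01 -0.95  1.33]
[613.4 126.  118.8] 25.1
```

View pics/g7.png

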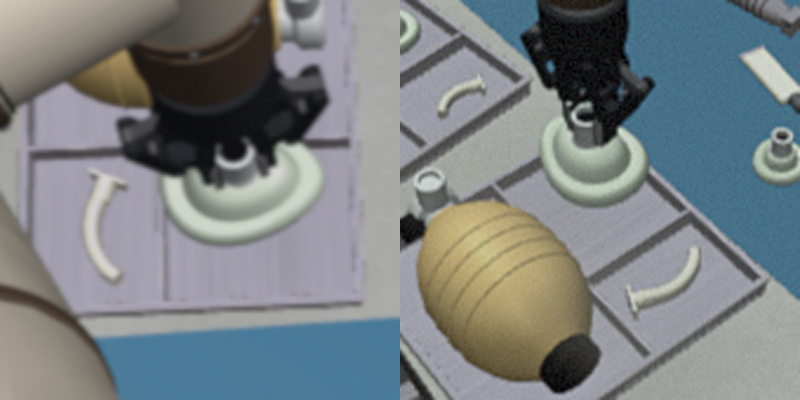

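The adult mask is held upright with its long axis along y, and both airways lie flat. Lowering to about 45.

Call:
arm_command(increments=[[[0, 0.2, 0], [-1, -2, -15], 1], [[0, 0.2, 0], [-1, -2, -35], 1], [[0, 0.2, 0], [-1, -2, -55], 1], [[0, 0.2, 0], [-1, -2, -67], 1], [[0, 0.2, 0], [-1, -2, -70], 1]])

```text
clock: 22.3
position: [607.5, 121.4, 44.7]
ee_rot: [-0.698, -0.075, 0.708, -0.081]
contact_force: [-4.1, -1.8, 12.4]
gripper_width: 25.2
```

Call:
arm_command(increments=[[[0, 0, 0], [0, 0, -1], 1], [[0, 0, 0], [0, 0, -2], 1], [[0, 0, 0], [0, 0, -2.5], 1], [[0, 0, 0], [0, 0, -2.5], 1], [[0, 0, 0], [0, 0, -2.5], 1]])

```text
clock: 22.8
position: [607.9, 121.2, 44.7]
ee_rot: [-0.699, -0.075, 0.707, -0.081]
contact_force: [-3.3, 0.5, 8.5]
gripper_width: 25.0
```

Call:
arm_command(increments=[[[0, 0, 0], [0, 0, 0], 0.65], [[0, 0, 0], [0, 0, 0], 0.5], [[0, 0, 0], [0, 0, 0], 0.45], [[0, 0, 0], [0, 0, 0], 0.4], [[0, 0, 0], [0, 0, 0], 0.4]])

```text
clock: 23.3
position: [607.8, 121.1, 44.4]
ee_rot: [-0.699, -0.075, 0.707, -0.081]
contact_force: [0.3, -0.6, 1.0]
gripper_width: 51.4
```

Call:
arm_command(increments=[[[0, 0, 0], [0, 0, 8], 0.4], [[0, 0, 0], [0, 0, 35], 0.4], [[0, 0, 0], [0, 0, 70], 0.4], [[0, 0, 0], [0, 0, 110], 0.4], [[0, 0, 0], [0, 0, 150], 0.4]])

```text
clock: 23.8
position: [607.5, 120.9, 196.3]
ee_rot: [-0.699, -0.075, 0.707, -0.081]
contact_force: [0.9, 0.4, 0.0]
gripper_width: 51.5
```

Call:
arm_command(increments=[[[0, 0, 0], [-40, -20, 20], 0.4], [[0, 0, 0], [-80, -40, 40], 0.4], [[0, 0, 0], [-120, -50, 60], 0.4], [[0, 0, 0], [-160, -60, 60], 0.4], [[0, 0, 0], [-190, -60, 60], 0.4]])

```text
clock: 24.3
position: [415.4, 59.8, 257.5]
ee_rot: [-0.699, -0.074, 0.706, -0.08]
contact_force: [-0.2, 1.2, -0.0]
gripper_width: 51.2
```

```bash
python3 r.py;  python3 v.py g8 170,50,320,220 60,100,340,340; python3 - <<'E'
from h import *
a=cv2.imread('pics/g8_top.png')[40:280,170:490]; cv2.imwrite('pics/f1.png',cv2.resize(a,(800,600),interpolation=cv2.INTER_CUBIC))
E
```

```text
[415.4  59.8 257.5] jaw yaw 102.6 down tilt deg [-0.52 -0.52] q [ 0.54  0.01 -0.41  0.   -1.17  1.25]
[415.4  59.8 257.5] 51.2
```

View pics/f1.png

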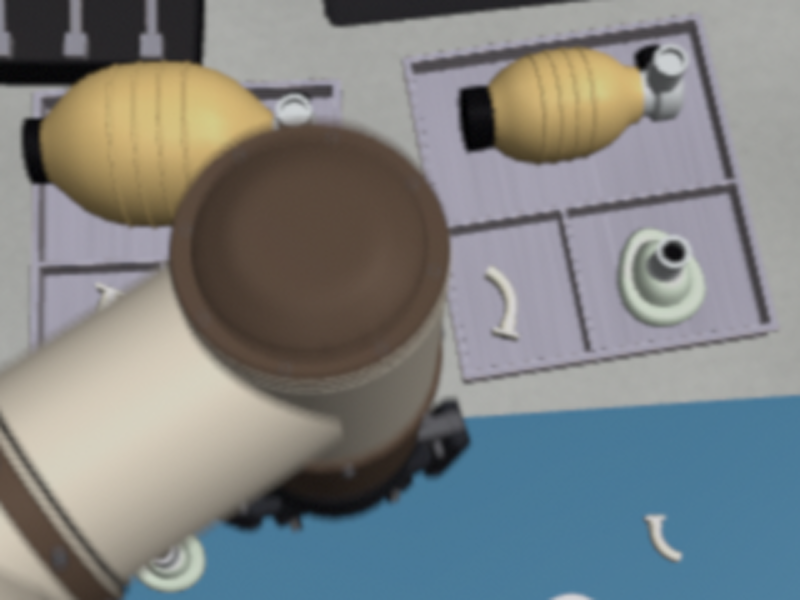

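The child set sits in place. The arm hides the adult tray, so I'll move it to the right and check numerically.

Call:
arm_command(increments=[[[0, 0, 0], [0, -40, 5], 0.4], [[0, 0, 0], [0, -85, 5], 0.4], [[0, 0, 0], [0, -130, 5], 0.4], [[0, 0, 0], [0, -175, 5], 0.4], [[0, 0, 0], [0, -220, 5], 0.4]])

```text
clock: 24.9
position: [414.8, -161.9, 263.1]
ee_rot: [-0.699, -0.075, 0.706, -0.081]
contact_force: [1.6, -0.2, 0.6]
gripper_width: 51.3
```

Call:
arm_command(increments=[[[0, 0, 0], [-10, -40, 5], 0.4], [[0, 0, 0], [-20, -85, 5], 0.4], [[0, 0, 0], [-30, -125, 5], 0.4], [[0, 0, 0], [-40, -155, 5], 0.4], [[0, 0, 0], [-40, -155, 5], 0.4]])

```text
clock: 25.4
position: [374.1, -320.0, 267.9]
ee_rot: [-0.699, -0.073, 0.706, -0.08]
contact_force: [-0.4, 0.4, -0.6]
gripper_width: 51.4
```

```bash
python3 v.py g9 170,50,320,220 60,100,340,340; cat > chk.py <<'E'
from h import *
im=cv2.imread('pics/g9_top.png'); P=cloud('top',np.load('pics/g9_top.npy'))
T={'adult':(690.3,173.9,-1.4),'child':(715.8,-157.9,5.46)}
hsv=cv2.cvtColor(im,cv2.COLOR_BGR2HSV).astype(int)
for n,(x,y,a) in T.items():
    R=Rotation.from_euler('z',a,degrees=True).as_matrix()
    Q=(P-[x,y,0])@R
    f=(abs(Q[...,0]+77)<58)
    for s,lo,hi in(('mask',-121,17),('airway',28,121)):
        k=f&(Q[...,1]>lo)&(Q[...,1]<hi)
        H=Q[...,2][k]
        # pale greenish/yellowish: G > B (tray is bluish/purple)
        c=k&((im[...,1].astype(int)-im[...,0])>2)&(Q[...,2]>6)
        q=Q[c]; print(n,s,'n',c.sum(),'x %.0f..%.0f y %.0f..%.0f zmax %.0f'%(*np.percentile(q[:,0],[1,99]),*np.percentile(q[:,1],[1,99]),np.percentile(q[:,2],99)))
        if s=='mask':
            t=Q[k&(Q[...,2]>0.85*np.percentile(H,99.5))&(Q[...,2]<90)]; print('  port',np.median(t,0).round(1),len(t),t.min(0).round(),t.max(0).round())
        else:
            m=c&(abs(Q[...,0]+77)<8); print('  bar at mid x: y',np.median(Q[m],0).round(1),'z pct',np.percentile(Q[c][:,2],[10,50,90]).round(1))
E
python3 chk.py
python3 - <<'E'
s=open('m.py').read().replace('top0','g9_top'); s=s[:s.index('for f,(y0')]
import re
s='\n'.join(l for l in s.split('\n') if 'e1\',' not in l and 'for lo' not in l and 's=(a>=lo)' not in l)
s=s.replace("    print()\n","")
exec(s)
import cv2
cv2.imwrite('pics/f2.png',im[40:400,100:600])
E
```

```text
[ 374.1 -320.   267.9] 51.4
adult mask n 1648 x -123..-37 y -106..1 zmax 46
  port [-77.6 -51.7  69.8] 168 [-92. -64.  64.] [-64. -39.  77.]
adult airway n 217 x -118..-33 y 55..82 zmax 22
  bar at mid x: y [-76.8  77.8  19.1] z pct [14.6 18.7 21. ]
child mask n 816 x -122..-43 y -81..-15 zmax 43
  port [-80.2 -48.6  61.1] 143 [-94. -61.  55.] [-67. -33.  68.]
child airway n 119 x -112..-53 y 76..93 zmax 20
  bar at mid x: y [-76.7  79.5  15.6] z pct [13.3 16.  18.4]
[527. 277.] A 6443 h95 668 rect [ 381. -358.] [119. 280.] 88 mean [ 367. -369.] hsv [29. 31. 99.]
   port top pts 5894 [297.8 -73.3 643. ] [ 266. -101.  586.] [367.  59. 926.]
[164. 246.] A 565 h95 31 rect [476. 348.] [66. 36.] 29 mean [475. 348.] hsv [113.  24.  99.]
[434. 254.] A 144 h95 11 rect [ 422. -193.] [43. 19.] 15 mean [ 423. -191.] hsv [ 70.  27. 171.]
[237. 263.] A 698 h95 45 rect [432. 202.] [60. 56.] 42 mean [433. 202.] hsv [ 70.  20. 173.]
   port top pts 82 [432.4 202.9  44.8] [276.  59.  38.] [442. 214. 926.]
[398. 293.] A 821 h95 27 rect [ 351. -111.] [60. 63.] 40 mean [ 351. -111.] hsv [107.  20. 176.]
[285. 300.] A 812 h95 15 rect [353. 115.] [105.  33.] 79 mean [352. 110.] hsv [111.  15. 192.]
[139. 325.] A 903 h95 38 rect [322. 392.] [81. 50.] 1 mean [323. 396.] hsv [ 34. 209. 184.]
[339. 329.] A 1055 h95 31 rect [289.  10.] [ 30. 132.] 8 mean [290.  10.] hsv [124.  21. 131.]
[230. 345.] A 282 h95 15 rect [272. 223.] [68. 26.] 47 mean [273. 222.] hsv [156.  96. 176.]
```

View pics/f2.png

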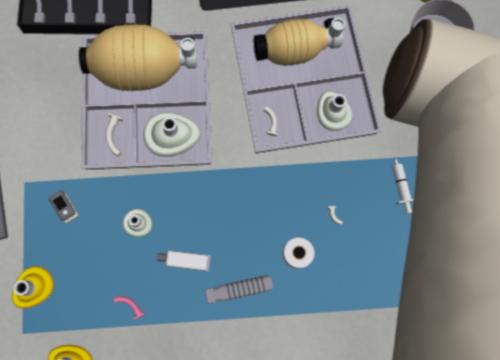

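All four lie centred within about 5 mm and the other things have not moved. Handing in.

```bash
python3 -c "
from bench import arm
print(arm.job_done())"
```

```text
the job is handed in; nothing more can be done
None
```

Both ventilation sets are made up and the job is handed in, at about 25.5 s on the clock. I picked each airway across its bar and each mask by its port, and lowered each one to the tray floor before opening the fingers.

**Last check (top camera, tray frame):**

| Item | Measured x, y (mm) | Target x, y (mm) |
|---|---|---|
| Adult mask port | -78, -52 | -77, -52 |
| Child mask port | -80, -49 | -77, -52 |
| Adult airway bar | y 78 at mid-section | -77, 74.5 |
| Child airway bar | y 80 at mid-section | -77, 74.5 |

- **Airway x:** I did not measure the airways' x origin separately. Their outlines run from -118 to -33 (adult) and from -112 to -53 (child), which fits lying centred.
- **Heights:** the depth readings agree within about 5 mm with everything resting on the tray floors. The adult mask's port top read 70 mm against the expected 74 mm, and its reading before the move was low by about the same amount.
- **Left alone:** the infant mask, infant airway, jelly tube and tape roll all measured within about 1 mm of where they started.
- **Contact force:** setting the child mask down gave a brief 30 N reading at the wrist. The other set-downs stayed at about 12 N or less.
- **Mask orientation:** I set the adult mask with its long axis across the tray, because 118 mm is tight in the 125 mm section.

No check failed.

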